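# Set the laminator's thickness wheel and start it

## Task

Get the laminator ready for thick pouches: with a fingertip or the side of a finger, roll its knurled thickness wheel round until it clicks into the three-dot position, and only then press the green start key all the way down and let it spring back. Be gentle with the wheel and the key, do not pick anything up, and leave the other things on the desk where they are.

Things in the scene. Friction and masses are not known exactly. Their poses are not given: they have to be found in the camera images.
- laminator: White and grey laminator, 130 mm deep (x), 300 mm wide (y), fixed on the desk, turned 17 to 34 degrees clockwise seen from above. Origin: centre of its underside, on the desk; its -x looks out of its front to the user, +y to the user's left. Its right part, y -0.150 to -0.044, is the grey control section: flat deck 61 mm above the desk, front face at x = -0.065.
- tray (a point): Middle of the clear entry tray in front of the white roller housing (the laminator's left part, y -0.042 to 0.150, 73 mm high); laminator frame (-0.083, 0.054, 0.028). The tray spans x -0.103 to -0.063, y -0.037 to 0.145, 25 to 33 mm above the desk with its side guides. Not to be used; keep clear of it.
- dial (a joint): Angle of the thickness wheel, rad, growing clockwise seen from above (front rim moves to the user's left, laminator +y). Four click detents, marked on the deck by 1, 2, 3 and 4 white dots, at -0.60, 0, +0.60, +1.20; ridges half-way between them; stops at -0.7 and +1.3. It starts in the 1-dot or 2-dot detent; past a ridge it snaps on by itself, and it stays there.
- dial_top (a point): Centre of the top of the thickness wheel: black, knurled, lying flat on an upright axis, 60 mm across, from 44 to 63 mm above the desk. It is sunk in the front edge of the grey section: its rim juts 17 mm out of the front face, its top stands 2 mm above the deck, so it cannot be pinched. Laminator frame (-0.052, -0.097, 0.063). The white pointer on it shows the setting.
- dial_front (a point): Foremost point of the wheel's rim at half its thickness, (-0.082, -0.097, 0.0535) in the laminator's frame, whose axes it shares; does not turn. Press here along +x with the side of a finger and slide to +y: the rim rolls along like a pinion on a rack (30 mm per rad). A ridge takes 1 to 3 N along the rim; 8 to 15 N of pressure grips, less slips. Rolling or sweeping on its top works too.
- start_key (a joint): Travel of the start key, m: 0 up, 0.004 fully down. About 2 N to begin, 5 N at the bottom; it springs back when let go.
- key_top (a point): Centre of the top of the green start key, 26 x 30 mm, on the deck behind the wheel: 67.5 mm above the desk when up, laminator frame (0.036, -0.097, 0.0675).
- mouse: Bystander, loose: white cordless mouse, 59 x 112 x 34 mm. Origin: centre of its underside.
- phone: Bystander, loose: black phone lying flat, 147 x 72 x 8 mm. Origin: centre of its underside.
- tape_kraft: Bystander, loose: brown roll of tape lying flat, 68 mm across, 24 mm high. Origin: centre of its underside.
- washi_sage: Bystander, loose: small sage-green roll of tape lying flat, 43 mm across, 15 mm high. Origin: centre of its underside.
- pen_white: Bystander, loose: white pen, 148 mm long, 11 mm thick. Origin: centre of its underside.
- sticky_notes: Bystander, loose: yellow pad of notes, 76 x 76 x 13 mm. Origin: centre of its underside.
- binder_clip_1: Bystander, loose: black binder clip, 38 x 32 x 35 mm. Origin: centre of its underside.
- binder_clip_2: Bystander, loose: brass-coloured binder clip, 38 x 25 x 35 mm. Origin: centre of its underside.

How it is judged:
By the outcome, as a careful person would: the job done as asked, in the order asked, and still so for the second after the job is handed in, with the robot touching nothing.
It also fails if it takes over 58 s, if anything falls off the work surface, if the arm or the gripper's body presses on something with over 40 N, if the wrist force passes 120 N, or if a joint passes its speed limit or range.

## Robot

A 7-joint arm with a two-finger parallel gripper is mounted at the origin on a cart in front of the work surface, level with it; the furniture and walls round the work are solid. World frame = base frame: x ahead of the robot, y to its left, z up, the work surface at z = 0. Lengths are in m, angles in rad, forces in N, time in s.
With the tool pointing down it reaches from about 0.4 to 0.85 m from the base axis. Payload 10.4 kg.
Tool frame: the origin (TCP) lies midway between the tips of the shut fingers; the grasp point (between the pads) lies 19 mm behind it (manip.tcp_to_grasp is the distance from the TCP to the grasp point, in m); z points along the fingers, y is the line along which they close (so a half turn about z gives the same grasp; the last joint's range is limited). The gripper opens to 85 mm and grips with 20 to 120 N. Pads are 22 mm wide; open, the fingers measure 114 mm over their backs; the gripper's body (76 mm by 85 mm) begins 54 mm behind the grasp point. The pads swing forward as they close: fully open they stand 13 mm farther back than shut.
Start: joints at [1.188, 0.332, -0.065, 1.46, 0.022, 1.35, -0.088], TCP at [0.22, -0.585, 0.21] pointing down, gripper open.
Joint ranges: [-2.6, 2.6], [-0.5, 2.12], [-1.47, 1.34], [0.16, 2.42], [-1.27, 4.41], [0.06, 2.06], [-2.6, 2.6]. Speed limits (rad/s): [2.22, 2.22, 2.79, 2.79, 3.14, 3.14, 3.14].

## Interface

Orientations are given as a unit quaternion [x, y, z, w].
In Python, from workcell import manip gives the robot as it stands.
- The arm moves only by the shell command python3 -m jog 'ROWS' [FORCE]. ROWS is a JSON object of lists of equal length, an entry for each row: "offset": the shift along the world's x, y, z in m, a list of three; "yaw": the turn about the world's z in degrees; "jaw": the closure, from 0 (fully open) to 1 (shut). A call has 1 to 20 rows; each row shifts and turns the commanded pose from where the row before left it; what a row does not reach is not made up. A row lasts 1/12 s, in which the tool goes at most 41.7 mm and 7.16 degrees, less where a joint would pass 70% of its speed; a pose out of reach is approached as far as the arm can. A call is refused whole if a number of a shift passes 0.0417 or a number of a turn 7.16, either way. A call with a gripper value outside its range is refused whole. The fingers move at their own pace and stop on an object; FORCE is the grip in N (left out, the last holds). Time passes only in rows, so rows that do not move let the fingers close. It gives the time, the measured TCP pose, the force, the opening and the grip force at its end, in the units of the state.
- manip.get_obs(): the state, without advancing time (a new reading comes with each control period).
- manip.camera(name): name is "side" or "top"; returns a dict with "frame" (420x560x3 uint8, red, green, blue), "camera_matrix" (3x3 intrinsics, pixels), "eye" and "attitude" of the camera in the world. Camera axes: x right, y up, looking along -z (the intrinsics and any distortion apply to the point x, -y, -z); pixel columns grow to the right and rows downward; lengths in m; the calibration is good to about 2 mm. A picture is of the moment at which its call begins. There is no depth.
- manip.hand_in(): hands the job in; it is judged then, once.
Trained networks look in a picture, given as the dict that the camera call returned (one of the last four; its "shot" number tells which), for a name from the list of things; names that differ only in an ending like _2 or _b are one class to them, and where a whole thing is asked for, a point or a joint stands for the part that bears it (a point fixed in the world has none). Each returns a list of dicts, best first, with "score" (0 to 1); they miss things now and then, are a little off and sometimes report something else, mostly with a low value. They report only what shows in the picture. A call takes as long as a camera call.
- manip.masks_of(picture, name): "region" (420x560 bool, what is visible of it).
- manip.tip_of(picture, name): "at" ([x, y, z] in m, in world coordinates, good to about 4 mm: a listed point, or the origin of a listed thing).
The state is a dict: "clock": time; "joint_pos": joint angles; "joint_velocities": joint speeds; "tau": joint torques, N m; "position": TCP position; "ee_rot": TCP orientation; "ft_force": force on the tool from outside, world axes, zero at the start; "torque": the same for the moment, N m; "grip_width": opening from 0.0 (shut) to 1.0 (fully open); "grasp_force": force on a finger pad.
Only numpy, scipy, OpenCV 4.12 (cv2) and the standard library are available. Lean on these libraries where they do the work, as an engineer would, in place of code of your own. Each camera call takes 0.05 s, during which the arm holds its last target. There are 200 camera calls.

## Working session

There is one attempt and no reset: what is moved stays moved. The work goes in short steps, Python scripts to look and compute and a shell command to move; the robot and the scene stay as the last step left them, time stands still between calls to the robot, and variables do not carry over. Pictures are saved under pics/ and viewed, at most 10 in all, crops included, and the job is handed in when it is done.

```bash
mkdir -p pics
cat > h.py <<'E'
import numpy as np, cv2
from scipy.spatial.transform import Rotation as R
from workcell import manip
def proj(c,p):
    q=R.from_quat(c["attitude"]).as_matrix() if np.size(c["attitude"])==4 else np.array(c["attitude"])
    d=q.T@(np.array(p)-c["eye"]); v=np.array([d[0],-d[1],-d[2]]); u=np.array(c["camera_matrix"])@v
    return u[:2]/u[2]
def ray(c,uv):
    q=R.from_quat(c["attitude"]).as_matrix() if np.size(c["attitude"])==4 else np.array(c["attitude"])
    v=np.linalg.solve(np.array(c["camera_matrix"]),[uv[0],uv[1],1]); return np.array(c["eye"]),q@np.array([v[0],-v[1],-v[2]])
def onz(c,uv,z):
    e,d=ray(c,uv); return e+d*(z-e[2])/d[2]
def save(c,n): cv2.imwrite("pics/"+n,c["frame"][:,:,::-1])
E
python3 - <<'E'
from h import *
o=manip.get_obs(); print(o)
for n in("top","side"):
    c=manip.camera(n); save(c,n+"0.png"); print(n,c["eye"],c["attitude"],[k for k in c])
    for t in("laminator","dial_top","dial_front","key_top","tray","mouse","phone","tape_kraft","washi_sage","pen_white","sticky_notes","binder_clip_1"):
        print(t,[(np.round(r["at"],4).tolist(),round(r["score"],2),proj(c,r["at"]).round().tolist()) for r in manip.tip_of(c,t)[:2]])
E
```

```text
{'clock': 0.0, 'joint_pos': array([ 1.18842405,  0.33282148, -0.06468881,  1.46093911,  0.02162925,
        1.34990064, -0.08851182]), 'joint_velocities': array([-0.00093568,  0.00058493,  0.00065249,  0.00122374, -0.00023269,
        0.00153487,  0.00074666]), 'tau': array([-1.26644609e-03, -6.25442433e+01,  4.81029530e-02, -3.91606879e+01,
        1.60632259e-02,  9.82823898e-03,  2.81395285e-05]), 'position': array([ 0.21987418, -0.58461767,  0.20904846]), 'ee_rot': array([ 9.83863394e-01,  1.78919957e-01, -1.70232771e-04, -6.64735432e-04]), 'ft_force': array([-0.09026381, -0.78741375, -0.45606695]), 'torque': array([ 0.02532053, -0.01946727, -0.02262159]), 'grasp_force': 0.0, 'grip_width': 1.001293561626324}
top [ 0.34580677 -0.12638429  1.73793156] [-0.03069386  0.04705235  0.7097952  -0.70216432] ['frame', 'camera_matrix', 'eye', 'attitude', 'shot']
laminator [([0.6259, 0.0881, 0.0009], 0.76, [213.0, 189.0])]
dial_top [([0.5201, 0.0595, 0.061], 0.5, [219.0, 214.0])]
dial_front [([0.496, 0.086, 0.0538], 0.62, [212.0, 220.0])]
key_top [([0.572, -0.0057, 0.0662], 0.5, [236.0, 200.
[... 927 characters left out ...]
.4987, 0.0836, 0.0518], 0.76, [263.0, 248.0])]
key_top [([0.5771, -0.0067, 0.0638], 0.36, [252.0, 228.0])]
tray []
mouse []
phone [([0.3282, -0.3562, -0.0035], 0.82, [364.0, 221.0]), ([0.6103, 0.1836, 0.0256], 0.34, [209.0, 264.0])]
tape_kraft [([0.4431, -0.6661, 0.0041], 0.59, [356.0, 189.0])]
washi_sage [([0.4277, -0.2842, -0.0018], 0.68, [330.0, 223.0]), ([0.6103, 0.1817, 0.0281], 0.55, [209.0, 263.0])]
pen_white [([0.7637, 0.2919, 0.0028], 0.53, [137.0, 278.0]), ([0.395, -0.2069, -0.0005], 0.43, [332.0, 233.0])]
sticky_notes [([0.7687, 0.2888, 0.0001], 0.86, [136.0, 278.0])]
binder_clip_1 [([0.442, -0.6683, -0.0021], 0.65, [357.0, 190.0]), ([0.768, 0.291, -0.0002], 0.57, [136.0, 279.0])]
```

Run:
```python
from h import *
for n in("top","side"):
    im=cv2.imread(f"pics/{n}0.png")
    cr=im[130:290,120:330] if n=="top" else im[180:320,130:340]
    cv2.imwrite(f"pics/{n}0c.png",cv2.resize(cr,None,fx=3.6,fy=3.6,interpolation=cv2.INTER_CUBIC))
# fit
from scipy.optimize import least_squares
L=np.array([[0,0,0],[-.052,-.097,.063],[-.082,-.097,.0535],[.036,-.097,.0675],[-.083,.054,.028]])
T=np.array([[.6259,.0881],[.5201,.0595],[.496,.086],[.572,-.0057],[.6179,.1848]])
S=np.array([[.6287,.0869],[.522,.0639],[.4987,.0836],[.5771,-.0067]])
def f(p):
    c,s=np.cos(p[2]),np.sin(p[2]); w=L[:,:2]@np.array([[c,s],[-s,c]])+p[:2]
    return np.r_[(w-T).ravel(),(w[:4]-S).ravel()]
r=least_squares(f,[.62,.09,-.8]);print(r.x,np.degrees(r.x[2]),r.fun.round(4))
```

```text
[ 0.6268839   0.08524892 -0.87065191] -49.88467959521373 [ 0.001  -0.0029 -0.0009  0.003   0.0039 -0.0005  0.0039  0.0009 -0.0032
 -0.0013 -0.0018 -0.0017 -0.0028 -0.0014  0.0012  0.0019 -0.0012  0.0019]
```

View pics/top0c.png

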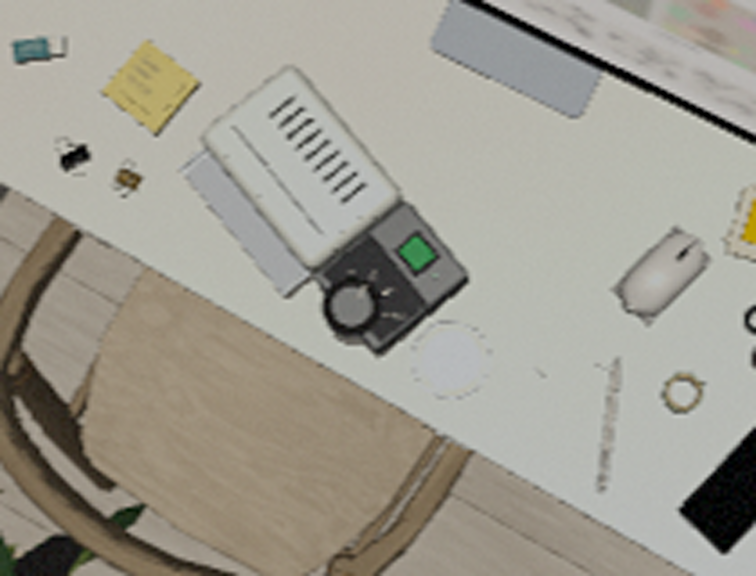

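View pics/side0c.png

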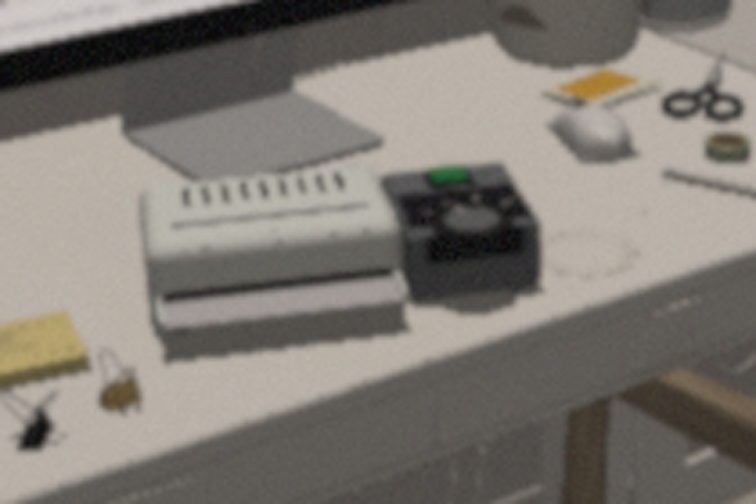

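```bash
cat >> h.py <<'E'
X,Y,YAW=.6269,.0852,-.8707
def w(p):
    c,s=np.cos(YAW),np.sin(YAW); return np.array([X+c*p[0]-s*p[1],Y+s*p[0]+c*p[1],p[2]])
def warp(c,x0=-.10,x1=.065,y0=-.155,y1=-.03,z=.062,s=3000):
    # lam frame view: up=+x, left=+y
    src=np.float32([proj(c,w((x,y,z))) for x,y in((x1,y1),(x1,y0),(x0,y0),(x0,y1))])
    W,H=int((y1-y0)*s),int((x1-x0)*s)
    return cv2.warpPerspective(c["frame"][:,:,::-1],cv2.getPerspectiveTransform(src,np.float32([[0,0],[W,0],[W,H],[0,H]])),(W,H),flags=cv2.INTER_CUBIC)
E
python3 - <<'E'
from h import *
a=[]
for n in("top","side"):
    f=np.mean([ (c:=manip.camera(n))["frame"].astype(float) for _ in range(6)],0); c["frame"]=f.clip(0,255).astype(np.uint8)
    a.append(cv2.convertScaleAbs(warp(c),alpha=1.3))
cv2.imwrite("pics/w1.png",np.hstack(a)); print(a[0].shape)
print([w(p).round(4).tolist() for p in((-.082,-.097,.05),(-.052,-.097,.06),(.036,-.097,.07))])
E
```

```text
(495, 375, 3)
[[0.4999, 0.0854, 0.05], [0.5192, 0.0625, 0.06], [0.5759, -0.0048, 0.07]]
```

View pics/w1.png

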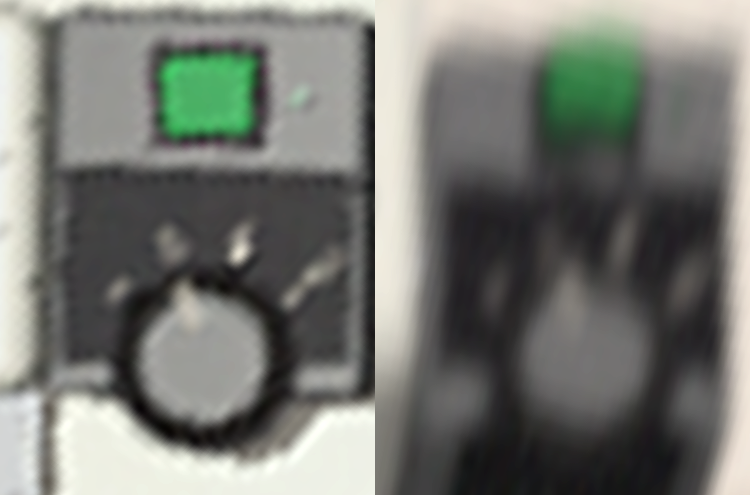

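```bash
python3 -m jog '{"offset":[[0.02,0.0387,0],[0.02,0.0387,0],[0.02,0.0387,0],[0.02,0.0387,0],[0.02,0.0387,0],[0.02,0.0387,0],[0.02,0.0387,0],[0.02,0.0387,0],[0.02,0.0387,0],[0.0074,0.0387,0],[0.0074,0.0387,0],[0.0074,0.0387,0],[0.0074,0.0387,0],[0.0074,0.0387,0],[0.0074,0.0387,0],[0.0074,0.0387,0],[0.0074,0.0387,0],[0.0074,0.0387,0],[0,0,0],[0,0,0]],"yaw":[-3.9,-3.9,-3.9,-3.9,-3.9,-3.9,-3.9,-3.9,-3.9,-3.9,-3.9,-3.9,-3.9,-3.9,-3.9,-3.9,-3.9,-4.2,0,0],"jaw":[1,1,1,1,1,1,1,1,1,1,1,1,1,1,1,1,1,1,1,1]}' 40
cat >> h.py <<'E'
def st():
    o=manip.get_obs(); c,s=np.cos(YAW),np.sin(YAW); M=np.array([[c,s],[-s,c]])
    d=o["position"]-[X,Y,0]; r=R.from_quat(o["ee_rot"]).as_matrix()
    print("t",round(o["clock"],2),"world",o["position"].round(4),"lam",(M@d[:2]).round(4),"F lam",(M@o["ft_force"][:2]).round(1),round(o["ft_force"][2],1),"toolx deg",np.degrees(np.arctan2(r[1,0],r[0,0])).round(1),"tz",r[:,2].round(3),"q",o["joint_pos"].round(2))
E
python3 -c "from h import *;st()"
```

```text
clock: 3.57
position: [0.4497, 0.0626, 0.2148]
ee_rot: [0.919, -0.394, 0.004, -0.004]
ft_force: [0.2, -0.1, 0.2]
grip_width: 0.001
grasp_force: 0.0
t 3.57 world [0.4497 0.0626 0.2148] lam [-0.0969 -0.1501] F lam [0.2 0.1] 0.2 toolx deg -46.4 tz [ 0.01   0.005 -1.   ] q [ 0.63 -0.03 -0.84  1.85 -0.02  1.3  -2.58]
```

```bash
python3 -m jog '{"offset":[[0.001,0.0025,0],[0.001,0.0025,0],[0.001,0.0025,0],[0.001,0.0025,0],[0.001,0.0025,0],[0.001,0.0025,0],[0.001,0.0025,0],[0.001,0.0025,0],[0.001,0.0025,0],[0.001,0.0025,0],[0.001,0.0025,0],[0.001,0.0025,0],[0.001,0.0025,0],[0.001,0.0025,0],[0.001,0.0025,0],[0.001,0.0025,0],[0.001,0.0025,0],[0,0.0025,0],[0,0.0025,0],[0,0,0]],"yaw":[7.1,7.1,7.1,7.1,7.1,7.1,7.1,7.1,7.1,7.1,7.1,7.1,7.1,7.1,7.1,7.1,7.1,7.1,7.1,7.1],"jaw":[1,1,1,1,1,1,1,1,1,1,1,1,1,1,1,1,1,1,1,1]}'
python3 -c "from h import *;st()"
```

```text
clock: 5.23
position: [0.467, 0.1083, 0.2142]
ee_rot: [0.671, 0.742, -0.004, -0.005]
ft_force: [0.3, 0.4, 0.0]
grip_width: -0.001
grasp_force: 0.0
t 5.23 world [0.467  0.1083 0.2142] lam [-0.1207 -0.1074] F lam [-0.1  0.5] 0.0 toolx deg 95.8 tz [-0.012  0.001 -1.   ] q [ 0.59  0.09 -0.94  1.78  0.07  1.32 -0.27]
```

```bash
python3 -m jog '{"offset":[[0,0,-0.015],[0,0,-0.02],[0,0,-0.03],[0,0,-0.03],[0,0,-0.03],[0,0,-0.025],[0,0,-0.015],[0,0,-0.009],[0,0,0],[0,0,0]],"yaw":[6.9,6.9,6.9,6.9,6.7,0,0,0,0,0],"jaw":[1,1,1,1,1,1,1,1,1,1]}'
python3 - <<'E'
from h import *
st()
a=[]
for n in("top","side"):
    c=manip.camera(n); u=proj(c,manip.get_obs()["position"]); print(n,u)
    for t in("dial_front","dial_top","key_top"): print(t,[(np.round(r["at"],4).tolist(),round(r["score"],2)) for r in manip.tip_of(c,t)[:1]])
    x,y=np.round(u).astype(int); a.append(cv2.resize(c["frame"][y-40:y+40,x-50:x+50,::-1],None,fx=4,fy=4,interpolation=cv2.INTER_CUBIC))
cv2.imwrite("pics/a2.png",np.hstack(a))
E
```

```text
clock: 6.07
position: [0.4669, 0.1095, 0.0407]
ee_rot: [0.424, 0.906, -0.005, -0.004]
ft_force: [0.4, -0.2, -0.1]
grip_width: -0.001
grasp_force: 0.0
t 6.07 world [0.4669 0.1095 0.0407] lam [-0.1217 -0.1067] F lam [0.4 0.2] -0.1 toolx deg 129.8 tz [-0.011 -0.006 -1.   ] q [ 0.51  0.34 -0.94  1.97  0.33  1.    0.11]
top [205.84132015 228.17316433]
dial_front [([0.4934, 0.0831, 0.0511], 0.87)]
dial_top [([0.5194, 0.0656, 0.0611], 0.53)]
key_top [([0.5716, -0.008, 0.0623], 0.38)]
side [268.9938622  257.31533504]
dial_front [([0.5003, 0.0867, 0.0513], 0.6)]
dial_top [([0.519, 0.0641, 0.0585], 0.55)]
key_top [([0.6252, 0.0863, 0.0002], 0.15)]
```

View pics/a2.png

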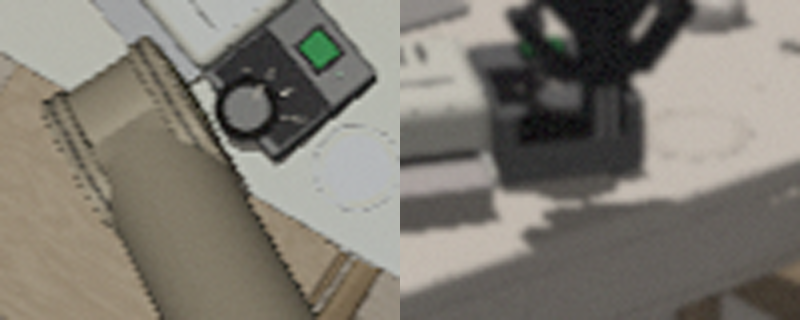

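The arm covers none of the wheel from above (wheel ~ (245,108) in the crop); the fingers stand ~29 mm off its front rim. Approach along laminator +x.

```bash
python3 -m jog '{"offset":[[0.005,-0.006,0],[0.005,-0.006,0],[0.004,-0.0048,0],[0.001,-0.0012,0],[0,0,0]],"yaw":[0,0,0,0,0],"jaw":[1,1,1,1,1]}'; python3 -c "from h import *;st()"
python3 -m jog '{"offset":[[0.0007,-0.0008,0],[0.0007,-0.0008,0],[0,0,0]],"yaw":[0,0,0],"jaw":[1,1,1]}'; python3 -c "from h import *;st()"
python3 -m jog '{"offset":[[0.0007,-0.0008,0],[0.0007,-0.0008,0],[0,0,0]],"yaw":[0,0,0],"jaw":[1,1,1]}'; python3 -c "from h import *;st()"
```

```text
clock: 6.88
position: [0.482, 0.0917, 0.0406]
ee_rot: [0.424, 0.906, -0.004, -0.004]
ft_force: [0.8, -0.7, -0.0]
grip_width: 0.003
grasp_force: 0.0
t 6.88 world [0.482  0.0917 0.0406] lam [-0.0983 -0.1066] F lam [1.1 0.2] -0.0 toolx deg 129.9 tz [-0.01  -0.005 -1.   ] q [ 0.53  0.36 -0.92  1.95  0.34  1.01  0.15]
clock: 7.13
position: [0.483, 0.0909, 0.0407]
ee_rot: [0.423, 0.906, -0.004, -0.004]
ft_force: [0.2, -0.6, 0.9]
grip_width: -0.0
grasp_force: 0.0
t 7.13 world [0.483  0.0909 0.0407] lam [-0.0971 -0.1064] F lam [ 0.6 -0.2] 0.9 toolx deg 129.9 tz [-0.01  -0.005 -1.   ] q [ 0.53  0.36 -0.92  1.94  0.34  1.01  0.15]
clock: 7.38
position: [0.4845, 0.0891, 0.0407]
ee_rot: [0.423, 0.906, -0.004, -0.003]
ft_force: [0.7, 0.5, -0.0]
grip_width: -0.001
grasp_force: 0.0
t 7.38 world [0.4845 0.0891 0.0407] lam [-0.0947 -0.1063] F lam [0.  0.9] -0.0 toolx deg 129.9 tz [-0.01  -0.005 -1.   ] q [ 0.53  0.37 -0.92  1.94  0.34  1.01  0.15]
```

```bash
python3 -m jog '{"offset":[[0.0007,-0.0008,0],[0,0,0]],"yaw":[0,0],"jaw":[1,1]}' >/dev/null; python3 -c "from h import *;st()"
python3 -m jog '{"offset":[[0.0007,-0.0008,0],[0,0,0]],"yaw":[0,0],"jaw":[1,1]}'>/dev/null; python3 -c "from h import *;st()"
python3 -m jog '{"offset":[[0.0007,-0.0008,0],[0,0,0]],"yaw":[0,0],"jaw":[1,1]}'>/dev/null; python3 -c "from h import *;st()"
```

```text
t 7.55 world [0.4852 0.0884 0.0407] lam [-0.0937 -0.1063] F lam [-0.3  0. ] 0.6 toolx deg 129.9 tz [-0.01  -0.005 -1.   ] q [ 0.53  0.37 -0.92  1.94  0.34  1.01  0.16]
t 7.72 world [0.4857 0.0877 0.0407] lam [-0.0929 -0.1064] F lam [-0.6 -0.3] 0.7 toolx deg 129.9 tz [-0.01  -0.005 -1.   ] q [ 0.53  0.37 -0.92  1.94  0.35  1.01  0.16]
t 7.88 world [0.4871 0.0868 0.0411] lam [-0.0913 -0.1059] F lam [ 0.4 -1. ] 7.1 toolx deg 129.9 tz [-0.009 -0.005 -1.   ] q [ 0.54  0.37 -0.92  1.94  0.35  1.01  0.16]
```

```bash
python3 -m jog '{"offset":[[-0.002,0.0024,0],[0,0,-0.006],[0,0,-0.006],[0,0,0]],"yaw":[0,0,0,0],"jaw":[1,1,1,1]}' >/dev/null; python3 -c "from h import *;st()"
python3 -m jog '{"offset":[[0.0013,-0.0016,0],[0,0,0]],"yaw":[0,0],"jaw":[1,1]}'>/dev/null; python3 -c "from h import *;st()"
python3 -m jog '{"offset":[[0.0007,-0.0008,0],[0,0,0]],"yaw":[0,0],"jaw":[1,1]}'>/dev/null; python3 -c "from h import *;st()"
```

```text
t 8.22 world [0.4835 0.0894 0.0273] lam [-0.0956 -0.107 ] F lam [-1.9  0.1] -1.1 toolx deg 130.0 tz [-0.012 -0.005 -1.   ] q [ 0.52  0.39 -0.91  1.95  0.36  0.99  0.14]
t 8.38 world [0.4835 0.089  0.0275] lam [-0.0953 -0.1072] F lam [-8.6 -0. ] -3.6 toolx deg 130.0 tz [-0.015 -0.003 -1.   ] q [ 0.52  0.39 -0.91  1.95  0.36  0.99  0.14]
t 8.55 world [0.4836 0.0889 0.0274] lam [-0.0952 -0.1072] F lam [-11.4  -0.9] -2.8 toolx deg 130.1 tz [-0.016 -0.003 -1.   ] q [ 0.52  0.39 -0.91  1.95  0.36  0.99  0.14]
```

```bash
python3 -m jog '{"offset":[[0.0015,0.0013,0],[0.0015,0.0013,0],[0.0015,0.0013,0],[0,0,0]],"yaw":[0,0,0,0],"jaw":[1,1,1,1]}' >/dev/null; python3 -c "from h import *;st()"
python3 -m jog '{"offset":[[0.0015,0.0013,0],[0.0015,0.0013,0],[0,0,0]],"yaw":[0,0,0],"jaw":[1,1,1]}' >/dev/null; python3 -c "from h import *;st()
c=manip.camera('top');cv2.imwrite('pics/w3.png',warp(c))"
```

```text
t 8.88 world [0.4881 0.0932 0.0274] lam [-0.0956 -0.101 ] F lam [-12.7  -0.4] -4.1 toolx deg 130.1 tz [-0.016 -0.003 -1.   ] q [ 0.51  0.4  -0.9   1.94  0.37  1.    0.13]
t 9.13 world [0.4912 0.0959 0.0275] lam [-0.0956 -0.0969] F lam [-12.7   0.9] -3.9 toolx deg 130.1 tz [-0.015 -0.003 -1.   ] q [ 0.5   0.41 -0.9   1.93  0.38  1.    0.13]
```

View pics/w3.png

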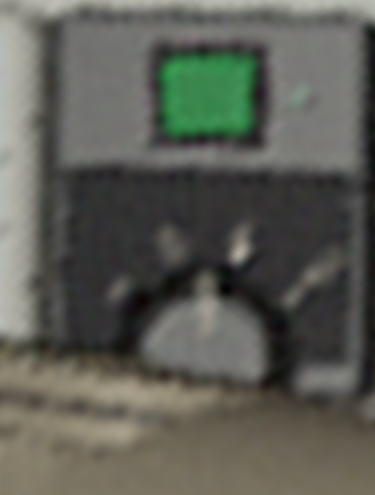

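The pointer at (205,300) has rolled from the 2-dot toward the midpoint; the grip holds. I'll roll 8 mm more, then back off.

```bash
python3 -m jog '{"offset":[[0.0015,0.0013,0],[0.0015,0.0013,0],[0.0015,0.0013,0],[0.0015,0.0013,0],[0,0,0]],"yaw":[0,0,0,0,0],"jaw":[1,1,1,1,1]}' >/dev/null; python3 -c "from h import *;st()"
python3 -m jog '{"offset":[[-0.003,0.0035,0],[-0.01,0.012,0],[-0.01,0.012,0],[0,0,0]],"yaw":[0,0,0,0],"jaw":[1,1,1,1]}' >/dev/null; python3 -c "from h import *;st()
f=np.mean([ (c:=manip.camera('top'))['frame'].astype(float) for _ in range(4)],0); c['frame']=f.astype(np.uint8)
cv2.imwrite('pics/w4.png',warp(c))"
```

```text
t 9.6 world [0.4978 0.1009 0.0276] lam [-0.0952 -0.0886] F lam [-10.3   1.3] -3.9 toolx deg 130.1 tz [-0.014 -0.003 -1.   ] q [ 0.48  0.42 -0.89  1.91  0.39  1.01  0.12]
t 9.93 world [0.4749 0.1288 0.0288] lam [-0.1313 -0.0881] F lam [-1.2 -0.1] 0.0 toolx deg 130.1 tz [-0.01  -0.005 -1.   ] q [ 0.45  0.39 -0.92  1.95  0.37  0.99  0.06]
```

View pics/w4.png

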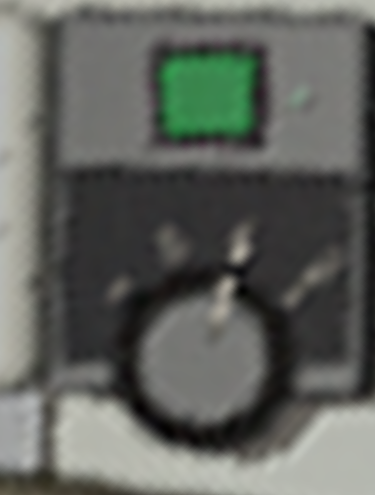

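Pointer at (222,310) lines up with the 3-dot mark (240,240). Now to the key.

```bash
python3 -m jog '{"offset":[[0,0,0.03],[0,0,0.035],[0,0,0.026],[0.02,-0.027,0],[0.025,-0.0335,0],[0.025,-0.0335,0],[0.02,-0.027,0],[0.0092,-0.0128,0],[0,0,-0.02],[0,0,-0.02],[0,0,0],[0,0,0]],"yaw":[0,0,0,0,0,0,0,0,0,0,0,0],"jaw":[1,1,1,1,1,1,1,1,1,1,1,1]}' >/dev/null; python3 -c "from h import *;st()"
```

```text
t 11.13 world [ 0.5754 -0.0076  0.0792] lam [ 0.0377 -0.0992] F lam [-0.5  0.2] -0.4 toolx deg 129.9 tz [-0.012 -0.005 -1.   ] q [ 0.61  0.48 -0.84  1.7   0.39  1.15  0.35]
```

```bash
python3 -m jog '{"offset":[[-0.0015,0.002,0],[0,0,-0.005],[0,0,-0.004],[0,0,0]],"yaw":[0,0,0,0],"jaw":[1,1,1,1]}' >/dev/null; python3 -c "from h import *;st()"
python3 -m jog '{"offset":[[0,0,-0.001],[0,0,-0.001],[0,0,0]],"yaw":[0,0,0],"jaw":[1,1,1]}' >/dev/null; python3 -c "from h import *;st()"
python3 -m jog '{"offset":[[0,0,-0.001],[0,0,-0.001],[0,0,0]],"yaw":[0,0,0],"jaw":[1,1,1]}' >/dev/null; python3 -c "from h import *;st()"
```

```text
t 11.47 world [ 0.5743 -0.0056  0.0704] lam [ 0.0355 -0.0987] F lam [0.2 0.2] -0.5 toolx deg 129.9 tz [-0.01  -0.005 -1.   ] q [ 0.6   0.48 -0.84  1.71  0.4   1.14  0.34]
t 11.72 world [ 0.5745 -0.0056  0.0687] lam [ 0.0357 -0.0985] F lam [ 0.4 -0.1] 0.2 toolx deg 129.9 tz [-0.01  -0.005 -1.   ] q [ 0.6   0.49 -0.84  1.71  0.4   1.13  0.34]
t 11.97 world [ 0.5744 -0.0055  0.0665] lam [ 0.0356 -0.0986] F lam [ 0.1 -0.4] -1.3 toolx deg 129.9 tz [-0.01  -0.005 -1.   ] q [ 0.6   0.49 -0.84  1.72  0.4   1.13  0.34]
```

```bash
python3 -m jog '{"offset":[[0,0,-0.001],[0,0,-0.001],[0,0,0]],"yaw":[0,0,0],"jaw":[1,1,1]}' >/dev/null; python3 -c "from h import *;st()"
python3 -m jog '{"offset":[[0,0,-0.001],[0,0,-0.0005],[0,0,0]],"yaw":[0,0,0],"jaw":[1,1,1]}' >/dev/null; python3 -c "from h import *;st()"
```

```text
t 12.22 world [ 0.5744 -0.0055  0.0645] lam [ 0.0356 -0.0986] F lam [-0.3 -0.8] -0.6 toolx deg 129.9 tz [-0.01  -0.005 -1.   ] q [ 0.6   0.49 -0.84  1.72  0.4   1.13  0.33]
t 12.47 world [ 0.5745 -0.0055  0.0631] lam [ 0.0356 -0.0986] F lam [ 0.1 -0.9] 0.1 toolx deg 129.9 tz [-0.01  -0.005 -1.   ] q [ 0.6   0.49 -0.84  1.72  0.4   1.12  0.33]
```

```bash
python3 -m jog '{"offset":[[0,0,-0.001],[0,0,-0.0005],[0,0,0]],"yaw":[0,0,0],"jaw":[1,1,1]}' >/dev/null; python3 -c "from h import *;st()"
python3 -m jog '{"offset":[[0,0,-0.001],[0,0,-0.0005],[0,0,0]],"yaw":[0,0,0],"jaw":[1,1,1]}' >/dev/null; python3 -c "from h import *;st()
c=manip.camera('side');u=proj(c,manip.get_obs()['position']);print(u);x,y=np.round(u).astype(int)
cv2.imwrite('pics/s5.png',cv2.resize(c['frame'][y-40:y+40,x-50:x+50,::-1],None,fx=6,fy=6,interpolation=cv2.INTER_CUBIC))"
```

```text
t 12.72 world [ 0.5745 -0.0055  0.0616] lam [ 0.0356 -0.0986] F lam [-0.1 -0.2] -0.5 toolx deg 129.9 tz [-0.01  -0.005 -1.   ] q [ 0.6   0.5  -0.84  1.72  0.41  1.12  0.33]
t 12.97 world [ 0.5745 -0.0055  0.0601] lam [ 0.0356 -0.0986] F lam [1.4 0. ] 0.1 toolx deg 129.9 tz [-0.01  -0.005 -1.   ] q [ 0.6   0.5  -0.83  1.72  0.41  1.12  0.33]
[252.96997398 228.96623896]
```

View pics/s5.png

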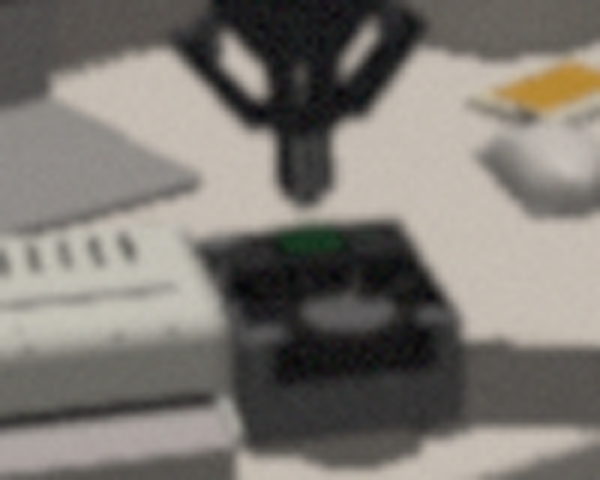

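The fingertip at (305,205) sits visibly above the key (310,240): the real tip ends well short of the reported TCP. So I'll continue down, gently.

```bash
python3 -c "
from h import *
c=manip.camera('side');p=manip.get_obs()['position']
print(proj(c,p),proj(c,p+[0,0,.02]))"
python3 -m jog '{"offset":[[0,0,-0.0015],[0,0,-0.0015],[0,0,0]],"yaw":[0,0,0],"jaw":[1,1,1]}' >/dev/null; python3 -c "from h import *;st()"
python3 -m jog '{"offset":[[0,0,-0.0015],[0,0,0]],"yaw":[0,0],"jaw":[1,1]}' >/dev/null; python3 -c "from h import *;st()"
python3 -m jog '{"offset":[[0,0,-0.0015],[0,0,0]],"yaw":[0,0],"jaw":[1,1]}' >/dev/null; python3 -c "from h import *;st()"
```

```text
[252.94877279 228.9402823 ] [252.8008837  222.66507492]
t 13.32 world [ 0.5743 -0.0056  0.0568] lam [ 0.0355 -0.0987] F lam [-0.1  0.3] 0.5 toolx deg 129.9 tz [-0.011 -0.005 -1.   ] q [ 0.59  0.5  -0.83  1.72  0.41  1.11  0.33]
t 13.48 world [ 0.5744 -0.0055  0.0554] lam [ 0.0356 -0.0986] F lam [0.2 0.3] -0.2 toolx deg 129.9 tz [-0.011 -0.005 -1.   ] q [ 0.59  0.5  -0.83  1.72  0.41  1.11  0.33]
t 13.65 world [ 0.5744 -0.0055  0.054 ] lam [ 0.0356 -0.0986] F lam [1.3 0.5] 0.4 toolx deg 129.9 tz [-0.01  -0.005 -1.   ] q [ 0.59  0.5  -0.83  1.73  0.41  1.11  0.33]
```

```bash
for i in 1; do :; done
python3 -m jog '{"offset":[[0,0,-0.0015],[0,0,-0.001],[0,0,0]],"yaw":[0,0,0],"jaw":[1,1,1]}' >/dev/null; python3 -c "from h import *;st()"
python3 -m jog '{"offset":[[0,0,-0.0015],[0,0,0]],"yaw":[0,0],"jaw":[1,1]}' >/dev/null; python3 -c "from h import *;st()"
python3 -m jog '{"offset":[[0,0,-0.0015],[0,0,0]],"yaw":[0,0],"jaw":[1,1]}' >/dev/null; python3 -c "from h import *;st()"
python3 -m jog '{"offset":[[0,0,-0.0015],[0,0,0]],"yaw":[0,0],"jaw":[1,1]}' >/dev/null; python3 -c "from h import *;st()"
```

```text
t 13.9 world [ 0.5744 -0.0055  0.0515] lam [ 0.0356 -0.0986] F lam [0.3 0.3] 0.4 toolx deg 129.9 tz [-0.01  -0.005 -1.   ] q [ 0.59  0.51 -0.83  1.73  0.42  1.1   0.33]
t 14.07 world [ 0.5744 -0.0055  0.05  ] lam [ 0.0356 -0.0986] F lam [-0.5 -0.9] 1.0 toolx deg 129.9 tz [-0.01  -0.005 -1.   ] q [ 0.59  0.51 -0.83  1.73  0.42  1.1   0.32]
t 14.23 world [ 0.5744 -0.0055  0.0484] lam [ 0.0356 -0.0986] F lam [ 0.3 -0.5] 0.7 toolx deg 129.9 tz [-0.01  -0.005 -1.   ] q [ 0.59  0.51 -0.83  1.73  0.42  1.1   0.32]
t 14.4 world [ 0.5744 -0.0056  0.047 ] lam [ 0.0356 -0.0986] F lam [0.3 0.2] 0.0 toolx deg 129.9 tz [-0.01  -0.005 -1.   ] q [ 0.59  0.51 -0.83  1.73  0.42  1.1   0.32]
```

```bash
python3 -m jog '{"offset":[[0,0,-0.0015],[0,0,0]],"yaw":[0,0],"jaw":[1,1]}' >/dev/null; python3 -c "from h import *;st()"
python3 -m jog '{"offset":[[0,0,-0.0015],[0,0,0]],"yaw":[0,0],"jaw":[1,1]}' >/dev/null; python3 -c "from h import *;st()"
python3 -m jog '{"offset":[[0,0,-0.0015],[0,0,0]],"yaw":[0,0],"jaw":[1,1]}' >/dev/null; python3 -c "from h import *;st()
c=manip.camera('side');x,y=253,229
cv2.imwrite('pics/s6.png',cv2.resize(c['frame'][y-40:y+40,x-50:x+50,::-1],None,fx=6,fy=6,interpolation=cv2.INTER_CUBIC))"
```

```text
t 14.57 world [ 0.5747 -0.0055  0.0457] lam [ 0.0357 -0.0984] F lam [-0.6 -0.6] 1.7 toolx deg 129.9 tz [-0.01  -0.005 -1.   ] q [ 0.59  0.52 -0.82  1.73  0.42  1.09  0.32]
t 14.73 world [ 0.5747 -0.0055  0.0442] lam [ 0.0357 -0.0984] F lam [-0.3 -0.4] 4.0 toolx deg 129.9 tz [-0.01  -0.005 -1.   ] q [ 0.59  0.52 -0.82  1.73  0.42  1.09  0.32]
t 14.9 world [ 0.5747 -0.0055  0.0427] lam [ 0.0357 -0.0983] F lam [-0.7 -1.6] 4.5 toolx deg 129.9 tz [-0.01  -0.005 -1.   ] q [ 0.59  0.52 -0.82  1.73  0.43  1.09  0.32]
```

View pics/s6.png

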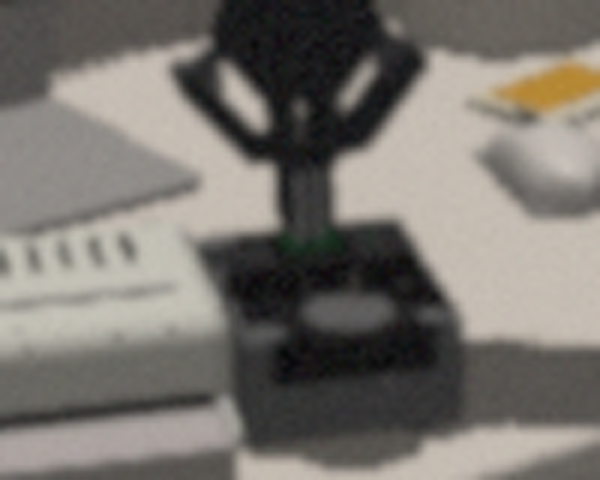

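Fingertip is on the green key at (310,235); force 4.5 N, near the bottom. Press until it bottoms out (force climbs), then release.

```bash
python3 -m jog '{"offset":[[0,0,-0.001],[0,0,0]],"yaw":[0,0],"jaw":[1,1]}' >/dev/null; python3 -c "from h import *;st()"
python3 -m jog '{"offset":[[0,0,-0.001],[0,0,0]],"yaw":[0,0],"jaw":[1,1]}' >/dev/null; python3 -c "from h import *;st()"
```

```text
t 15.12 world [ 0.5747 -0.0055  0.0422] lam [ 0.0357 -0.0983] F lam [-0.8 -0.5] 7.6 toolx deg 129.9 tz [-0.01  -0.005 -1.   ] q [ 0.58  0.52 -0.82  1.73  0.43  1.09  0.32]
t 15.28 world [ 0.5748 -0.0055  0.042 ] lam [ 0.0358 -0.0983] F lam [-4.1 -5.2] 16.6 toolx deg 129.9 tz [-0.01  -0.006 -1.   ] q [ 0.58  0.52 -0.82  1.73  0.43  1.09  0.32]
```

Bottomed (z stopped at 0.042, force jumped). Release and check.

```bash
python3 -m jog '{"offset":[[0,0,0.004],[0,0,0.01],[0,0,0.03],[0,0,0.035],[0,0,0.035],[-0.02,0.03,0.02],[-0.03,0.03,0],[-0.03,0.03,0],[-0.03,0.03,0],[-0.02,0.03,0],[0,0,0],[0,0,0]],"yaw":[0,0,0,0,0,0,0,0,0,0,0,0],"jaw":[1,1,1,1,1,1,1,1,1,1,1,1]}' >/dev/null
python3 - <<'E'
from h import *
st()
a=[]
for n in("top","side"):
    f=np.mean([(c:=manip.camera(n))["frame"].astype(float) for _ in range(6)],0); c["frame"]=f.astype(np.uint8); a.append(warp(c))
cv2.imwrite("pics/w7.png",np.hstack(a))
E
```

```text
t 16.28 world [0.4453 0.1442 0.1752] lam [-0.1621 -0.1009] F lam [ 0.3 -0.6] -0.3 toolx deg 130.1 tz [-0.009 -0.007 -1.   ] q [ 0.6   0.11 -1.05  1.85  0.1   1.24  0.22]
```

View pics/w7.png

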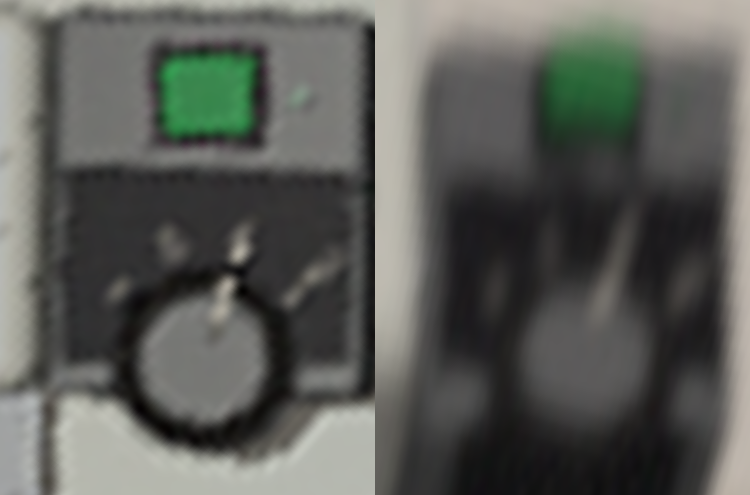

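The pointer (222,305) still lines up with the 3-dot mark (240,240), and the key (208,95) is up again. Handing in.

```bash
python3 -c "from workcell import manip;print(manip.hand_in())"
```

```text
the job is handed in; nothing more can be done
None
```

The thickness wheel is in the three-dot position, the start key was then pressed to the bottom (16.6 N at most) and sprang back, nothing else on the desk was touched, and the job is handed in at about 17 s.

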